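# Pack out and hold a drawer in the cramping jig

## Task

A small drawer is being glued up in the wooden cramping jig, but the jig's sliding jaw has too short a throw to reach it. Stand wooden packers upright on the jig's baseboard, side by side, square and centred in the gap between jaw and drawer, until pushing the jaw (it has an upright handle) closes the whole stack firmly against the drawer and the drawer against its end stop. Finish still holding the jaw pushed tight, without letting go (it springs back) and without crushing the drawer; touch neither drawer nor packers then, and leave the mug, bottle and tape alone.

Things in the scene. Friction and masses are not known exactly. Their poses are not given: they have to be found in the camera images.
- jig: Fixed plywood baseboard of the jig, 110 (x) by 380 (y) by 18 mm, flat on the bench. Origin on its underside, on its long centre line; it runs from y = -175 to +205 mm; top at z = 18 mm. Its +y is the way the jaw pushes. Along +y: jaw, gap, drawer, end stop. Two dark rails, 22 mm high over the board, guide the jaw's sledge at the -y end; beside the gap nothing stands.
- jaw: Wooden sliding jaw. Origin at the foot of its pressing face, on the centre line, at the board's top; axes as the jig's. Open (start) the origin is at y = -30 mm of the jig; it slides at most 28 mm to +y. A spring pushes it back open: 3 N when open, 7 N at full throw. Pressing block 70 wide, 25 thick, up to 45 mm over the board; a low sledge (15 mm) behind it carries the handle.
- jaw_handle (a point): Point on the axis of the jaw's upright round wooden handle, 22 mm in diameter, 70 mm behind (-y) the jaw's pressing face and moving with it. The point is 103 mm above the bench, 15 mm below the handle's top. Free space all round it above the pressing block, whose top is 63 mm above the bench.
- drawer: Small open-topped wooden drawer, 100 (x) by 110 (y) by 45 mm high, 0.3 to 0.6 kg, loose on the baseboard, its far (+y) side against the end stop. Origin at the centre of its underside; its near face, which the packers press on, is at y = -55 mm in its frame. A round knob of 22 mm on its +x face.
- stop: Dark wooden end stop, fixed on the baseboard, 100 by 30 (y) by 45 mm; origin at the centre of its underside. Its place along the jig differs from time to time, so that the gap from the open jaw to the drawer is 50 to 82 mm.
- packer0: One of four equal wooden packers (not all needed), standing on the bench on the robot's side of the jig, 60 g. Block 60 wide (x), 20 thick (y), 45 mm high; grip tab on top 24 wide (x), 10 thick (y), from 45 to 75 mm height. Origin at the centre of its underside. In the stack the thickness lies along the jig's y; gripped across the 24 mm the fingers pass the neighbours' tabs.
- packer1: One of four equal wooden packers (not all needed), standing on the bench on the robot's side of the jig, 60 g. Block 60 wide (x), 20 thick (y), 45 mm high; grip tab on top 24 wide (x), 10 thick (y), from 45 to 75 mm height. Origin at the centre of its underside. In the stack the thickness lies along the jig's y; gripped across the 24 mm the fingers pass the neighbours' tabs.
- packer2: One of four equal wooden packers (not all needed), standing on the bench on the robot's side of the jig, 60 g. Block 60 wide (x), 20 thick (y), 45 mm high; grip tab on top 24 wide (x), 10 thick (y), from 45 to 75 mm height. Origin at the centre of its underside. In the stack the thickness lies along the jig's y; gripped across the 24 mm the fingers pass the neighbours' tabs.
- packer3: One of four equal wooden packers (not all needed), standing on the bench on the robot's side of the jig, 60 g. Block 60 wide (x), 20 thick (y), 45 mm high; grip tab on top 24 wide (x), 10 thick (y), from 45 to 75 mm height. Origin at the centre of its underside. In the stack the thickness lies along the jig's y; gripped across the 24 mm the fingers pass the neighbours' tabs.
- mug: Green mug, 80 mm wide and 100 high, bystander; origin under its centre.
- bottle: Clear plastic bottle with a red cap, 64 mm wide and 220 high, bystander; origin under its centre.
- tape: Roll of tape lying flat, 100 mm wide and 25 high, bystander; origin under its centre.

How it is judged (in metres and radians):
On the way:
1. a packer stands upright and square in the gap, let go, with the jaw still open ((((x of packer0 in the frame of jig between -0.06 and 0.06 m and y of packer0 in the frame of jig between -0.05 and 0.09 m) and (angle between packer0's own z axis and vertical below 0.1 rad and angle between the y axis of packer0 and the y axis of jig, either way round below 0.15 rad and x of packer0 in the frame of jig between -0.02 and 0.02 m and z of packer0 in the frame of jig between 0.013 and 0.023 m and contact force between the fingers and packer0 below 0.5 N)) or ((x of packer1 in the frame of jig between -0.06 and 0.06 m and y of packer1 in the frame of jig between -0.05 and 0.09 m) and (angle between packer1's own z axis and vertical below 0.1 rad and angle between the y axis of packer1 and the y axis of jig, either way round below 0.15 rad and x of packer1 in the frame of jig between -0.02 and 0.02 m and z of packer1 in the frame of jig between 0.013 and 0.023 m and contact force between the fingers and packer1 below 0.5 N)) or ((x of packer2 in the frame of jig between -0.06 and 0.06 m and y of packer2 in the frame of jig between -0.05 and 0.09 m) and (angle between packer2's own z axis and vertical below 0.1 rad and angle between the y axis of packer2 and the y axis of jig, either way round below 0.15 rad and x of packer2 in the frame of jig between -0.02 and 0.02 m and z of packer2 in the frame of jig between 0.013 and 0.023 m and contact force between the fingers and packer2 below 0.5 N)) or ((x of packer3 in the frame of jig between -0.06 and 0.06 m and y of packer3 in the frame of jig between -0.05 and 0.09 m) and (angle between packer3's own z axis and vertical below 0.1 rad and angle between the y axis of packer3 and the y axis of jig, either way round below 0.15 rad and x of packer3 in the frame of jig between -0.02 and 0.02 m and z of packer3 in the frame of jig between 0.013 and 0.023 m and contact force between the fingers and packer3 below 0.5 N))) and y of jaw in the frame of jig below -0.024 m), for 0.2 s.
At the end, for the whole second after the job is handed in: Fingers hold the jaw at rest: jaw on a packer, a packer on the drawer, drawer on the stop, each over 4 N. Packers in the gap stand on the board, upright (0.1 rad), thickness along the jig (0.15 rad), within 20 mm of its centre line; drawer flat on the board; fingers touch neither ((contact force between jaw and packer0 above 4 N or contact force between jaw and packer1 above 4 N or contact force between jaw and packer2 above 4 N or contact force between jaw and packer3 above 4 N) and contact force between any of packer0, packer1, packer2, packer3 and drawer above 4 N and contact force between drawer and stop above 4 N and contact force between the fingers and jaw above 1 N and contact force between the fingers and drawer below 0.5 N and angle between drawer's own z axis and vertical below 0.1 rad and linear speed of jaw below 0.005 m/s and z of drawer in the frame of jig below 0.023 m and (not (x of packer0 in the frame of jig between -0.06 and 0.06 m and y of packer0 in the frame of jig between -0.05 and 0.09 m) or (angle between packer0's own z axis and vertical below 0.1 rad and angle between the y axis of packer0 and the y axis of jig, either way round below 0.15 rad and x of packer0 in the frame of jig between -0.02 and 0.02 m and z of packer0 in the frame of jig between 0.013 and 0.023 m and contact force between the fingers and packer0 below 0.5 N)) and (not (x of packer1 in the frame of jig between -0.06 and 0.06 m and y of packer1 in the frame of jig between -0.05 and 0.09 m) or (angle between packer1's own z axis and vertical below 0.1 rad and angle between the y axis of packer1 and the y axis of jig, either way round below 0.15 rad and x of packer1 in the frame of jig between -0.02 and 0.02 m and z of packer1 in the frame of jig between 0.013 and 0.023 m and contact force between the fingers and packer1 below 0.5 N)) and (not (x of packer2 in the frame of jig between -0.06 and 0.06 m and y of packer2 in the frame of jig between -0.05 and 0.09 m) or (angle between packer2's own z axis and vertical below 0.1 rad and angle between the y axis of packer2 and the y axis of jig, either way round below 0.15 rad and x of packer2 in the frame of jig between -0.02 and 0.02 m and z of packer2 in the frame of jig between 0.013 and 0.023 m and contact force between the fingers and packer2 below 0.5 N)) and (not (x of packer3 in the frame of jig between -0.06 and 0.06 m and y of packer3 in the frame of jig between -0.05 and 0.09 m) or (angle between packer3's own z axis and vertical below 0.1 rad and angle between the y axis of packer3 and the y axis of jig, either way round below 0.15 rad and x of packer3 in the frame of jig between -0.02 and 0.02 m and z of packer3 in the frame of jig between 0.013 and 0.023 m and contact force between the fingers and packer3 below 0.5 N))); the arm keeps its last pose, push and grip.
It fails at once if the drawer is crushed: pressed with more than 70 N (contact force between drawer and stop above 70 N or contact force between any of packer0, packer1, packer2, packer3 and drawer above 70 N).
It fails at once if the drawer is tipped (angle between drawer's own z axis and vertical above 0.2 rad).
It fails at once if the mug is disturbed (distance of mug from where it was at the start of the episode above 0.03 m).
It fails at once if the bottle is disturbed (distance of bottle from where it was at the start of the episode above 0.03 m).
It fails at once if the tape is disturbed (distance of tape from where it was at the start of the episode above 0.03 m).
It also fails if it takes over 72 s, if anything falls off the work surface, if the arm or the gripper's body presses on something with over 40 N, if the wrist force passes 120 N, or if a joint passes its speed limit or range.

## Robot

A 6-joint arm with a two-finger parallel gripper is mounted at the origin on the work surface. World frame = base frame: x ahead of the robot, y to its left, z up, the work surface at z = 0. Lengths are in mm, angles in rad, forces in N, time in s.
With the tool pointing down it reaches from about 300 to 775 mm from the base axis. Payload 14.6 kg.
Tool frame: the origin (TCP) lies midway between the tips of the shut fingers; the grasp point (between the pads) lies 19 mm behind it; z points along the fingers, y is the line along which they close (so a half turn about z gives the same grasp; the last joint's range is limited). The gripper opens to 94 mm and grips with 3 to 60 N. Pads are 16 mm wide; open, the fingers measure 119 mm over their backs; the gripper's body (75 mm by 177 mm) begins 78 mm behind the grasp point.
Start: joints at [-1.19, 0.3, 1.521, -0, 1.321, -0.067], TCP at [238.133, -495.764, 205.446] pointing down, gripper open.
Joint ranges: [-3.03, 3.03], [-0.79, 2.21], [0.23, 2.52], [-1.04, 4.18], [0, 3.07], [-2.55, 2.55]. Speed limits (rad/s): [2.22, 2.22, 2.57, 3.14, 3.14, 3.14].

## Interface

Orientations are given as [roll, pitch, yaw] about the fixed x, y, z axes, in that order (R = Rz(yaw) Ry(pitch) Rx(roll)).
In Python, from cell import manip gives the robot as it stands.
- The arm moves only by the shell command python3 -m creep 'ROWS' [OPENING] [FORCE]. ROWS is text: rows parted by semicolons, each of 6 numbers parted by spaces: the shift along the tool's x, y, z normalised to -1 to 1, where 1 is 4 cm, then the turn, a rotation vector about the tool's x, y, z normalised to -1 to 1, where 1 is pi rad. In form: dx dy dz ax ay az; .... A call has 1 to 20 rows; each row shifts and turns the commanded pose from where the row before left it, along the tool's axes as they then stand; what a row does not reach is not made up. A row lasts 1/8 s, in which the tool goes at most 62.5 mm and 10.7 degrees, less where a joint would pass 70% of its speed; a pose out of reach is approached as far as the arm can. A call with a number of a shift or a turn outside -1 to 1 is refused whole. A call with a gripper value outside its range is refused whole. OPENING is the closure, from 0 (fully open) to 1 (shut), set as the call begins (- or left out, the last holds). The fingers move at their own pace and stop on an object; FORCE is the grip in N (left out, the last holds). Time passes only in rows, so rows that do not move let the fingers close. It gives the time, the measured TCP pose, the force, the opening and the grip force at its end, in the units of the state.
- manip.read_state(): the state, without advancing time (a new reading comes with each control period).
- manip.camera(name): name is "scene" or "top"; returns a dict with "color" (400x640x3 uint8, red, green, blue), "range_z" (400x640 float32, mm along the optical axis (not along the pixel's ray), 0 where there is no reading), "camera_matrix" (3x3 intrinsics, pixels), "T" (4x4, takes a point from camera to world coordinates). Camera axes: x right, y down, z forward; pixel columns grow to the right and rows downward; lengths in mm; the calibration is good to about 2 mm. A picture is of the moment at which its call begins.
- manip.sign_off(): hands the job in; it is judged then, once.
The state is a dict: "clock": time; "joints": joint angles; "qd": joint speeds; "effort": joint torques, N m; "eef_pos": TCP position; "eef_rot": TCP orientation; "wrist_force": force on the tool from outside, world axes, zero at the start; "moment": the same for the moment, N m; "finger_gap": finger opening in mm; "finger_force": force on a finger pad.
Only numpy, scipy, OpenCV 4.12 (cv2) and the standard library are available. Lean on these libraries where they do the work, as an engineer would, in place of code of your own. Each camera call takes 0.05 s, during which the arm holds its last target. There are 200 camera calls.

## Working session

There is one attempt and no reset: what is moved stays moved. The work goes in short steps, Python scripts to look and compute and a shell command to move; the robot and the scene stay as the last step left them, time stands still between calls to the robot, and variables do not carry over. Pictures are saved under pics/ and viewed, at most 10 in all, crops included, and the job is handed in when it is done.

```bash
mkdir -p pics
python3 - <<'E'
from cell import manip
import cv2,numpy as np
print(manip.read_state())
for n in("scene","top"):
    c=manip.camera(n); cv2.imwrite(f"pics/{n}0.png",c["color"][:,:,::-1]); np.savez(f"pics/{n}0.npz",**c); print(n,c["camera_matrix"].round(1).tolist(),c["T"].round(3).tolist())
E
```

```text
{'clock': 0.0, 'joints': array([-1.18958062e+00,  3.00511228e-01,  1.52157569e+00, -5.29008650e-07,
        1.32069305e+00, -6.65841921e-02]), 'qd': array([-0.00070983, -0.00034153,  0.00025397, -0.00049258, -0.00139636,
        0.00106783]), 'effort': array([ 1.60380077e-04, -5.31801796e+01, -3.52737164e+01,  7.08625861e-02,
        2.43458507e-02, -9.96462586e-05]), 'eef_pos': array([ 238.04910969, -495.52702426,  204.86660048]), 'eef_rot': array([-3.14040795e+00, -7.84860889e-05,  4.47799982e-01]), 'wrist_force': array([ 0.88217382, -1.0552139 ,  0.45517233]), 'moment': array([-0.00531504, -0.00056392,  0.05795171]), 'finger_force': 0.0, 'finger_gap': 93.86949327141106}
scene [[516.2, 0.0, 330.7], [0.0, 516.2, 198.7], [0.0, 0.0, 1.0]] [[-0.878, 0.312, -0.363, 1090.298], [0.479, 0.575, -0.663, 1068.858], [0.002, -0.756, -0.654, 1148.55], [0.0, 0.0, 0.0, 1.0]]
top [[461.0, 0.0, 316.8], [0.0, 461.0, 191.7], [0.0, 0.0, 1.0]] [[0.001, -0.998, 0.066, 432.929], [-1.0, -0.003, -0.023, 26.841], [0.023, -0.066, -0.998, 1336.853], [0.0, 0.0, 0.0, 1.0]]
```

View pics/top0.png

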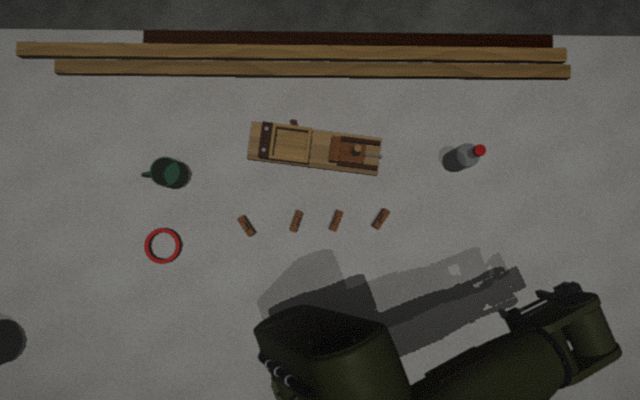

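View pics/scene0.png

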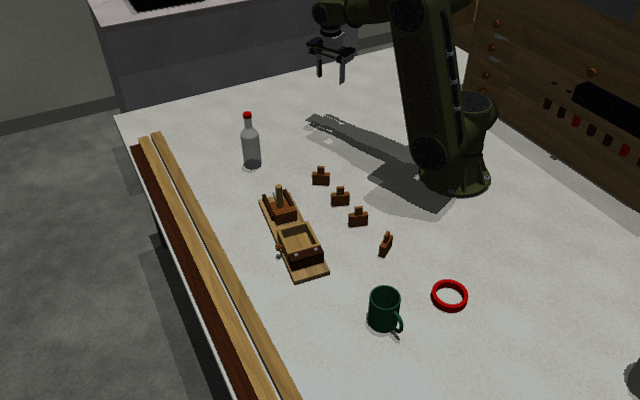

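The top view shows the jig at about (248–382, 120–175), with the drawer left (+y) and the jaw right. The four packers are at (247,225), (296,220), (336,220) and (381,217). The mug is at (172,172), the bottle at (465,155) and the tape at (163,245). The scene view shows the same objects standing up. Next I'll enlarge both.

Run:
```python
import cv2,numpy as np
a=cv2.imread("pics/top0.png")[110:240,232:396]; a=cv2.convertScaleAbs(a,alpha=1.6)
cv2.imwrite("pics/top0c.png",cv2.resize(a,None,fx=4.5,fy=4.5,interpolation=cv2.INTER_CUBIC))
a=cv2.imread("pics/scene0.png")[155:285,250:405]; a=cv2.convertScaleAbs(a,alpha=1.6)
cv2.imwrite("pics/scene0c.png",cv2.resize(a,None,fx=4.5,fy=4.5,interpolation=cv2.INTER_CUBIC))
c=np.load("pics/top0.npz");z=c["range_z"];K=c["camera_matrix"];T=c["T"]
v,u=np.mgrid[0:400,0:640]
P=np.stack([(u-K[0,2])/K[0,0]*z,(v-K[1,2])/K[1,1]*z,z],-1)@T[:3,:3].T+T[:3,3]
print(np.median(P[180:200,230:400,2]), P[180:200,230:400,2].std())
m=((P[...,2]>25)&(z>0)).astype(np.uint8); m[:100]=0;m[262:]=0
n,l,s,ct=cv2.connectedComponentsWithStats(m)
for i in range(1,n):
    if s[i,4]<8: continue
    q=P[l==i]; r=cv2.minAreaRect(q[:,:2].astype(np.float32)); print(s[i].tolist(),np.round(r[0],1),np.round(r[1],1),round(r[2],1),np.percentile(q[:,2],[5,50,97]).round(0))
np.set_printoptions(linewidth=250)
print(P[147,236:390,2].round(0).astype(int))
```

```text
0.37484028652022516 56.15688139756633
[257, 119, 55, 45, 1754] [666.6  90.2] [146.8 120. ] 83.0 [26. 54. 68.]
[328, 136, 54, 35, 1186] [ 632.1 -112. ] [152.3  85.2] 83.1 [ 29.  39. 117.]
[443, 143, 43, 28, 812] [ 609.9 -395.6] [62.8 57.1] 22.6 [ 42. 144. 222.]
[141, 157, 46, 31, 631] [573.8 416.5] [102.5  79.4] 64.9 [ 31.  75. 103.]
[372, 208, 18, 21, 170] [ 443.9 -182.7] [19.9 59.8] 56.4 [33. 46. 78.]
[289, 210, 14, 23, 156] [436.3  57.1] [19.7 59.4] 70.6 [41. 46. 78.]
[329, 210, 14, 22, 159] [438.1 -56. ] [20.2 59.3] 68.9 [41. 46. 79.]
[237, 215, 17, 22, 173] [423.2 196.8] [59.9 20.7] 34.2 [36. 47. 78.]
[153, 229, 4, 4, 9] [407.9 451.8] [9.7 7.6] 36.3 [26. 28. 31.]
[157, 228, 12, 5, 30] [410.3 429.5] [32.6 11.2] 90.0 [25. 27. 31.]
[166, 230, 6, 5, 12] [404.2 410.5] [14.5 10.4] 50.8 [25. 28. 31.]
[147, 232, 5, 8, 18] [395.4 465.8] [10.4 19.1] 54.5 [25. 28. 30.]
[172, 232, 7, 20, 48] [378.9 392. ] [54.6 13.7] 15.3 [25. 27. 33.]
[144, 240, 31, 22, 118] [343.3 447.4] [94.7 41.9] 59.6 [25. 27. 31.]
[  6  -1   6  -4  -3  -1   6   2  -4  -4   2  -3  18  18  16  23  19  18  19  17  16  17  21  60  68  64  64  64  63  66  65  60  64  57  68  68  66  41  27  28  29  24  27  31  24  31  26  24  29  32  30  22  26  25  26  32  31  28  27  23  27  24
  28  30  24  24  28  29  29  28  60  63  60  50  14  21  22  16  23  17  20  21  17  20  23  15  20  22  23  18  16  19  16  19  50  64  62  64  61  59  66  64  66  66  34  36  34  33  34  35  35  34  36  35  34  38  35 119 114 118 115 115 119 122
 118  30  35  34  35  17  17  18  17  17  17  22  18  20  22  18  19  22  16  20  -5   1   0  -3   0  -1   1  -1   0  -1]
```

View pics/top0c.png

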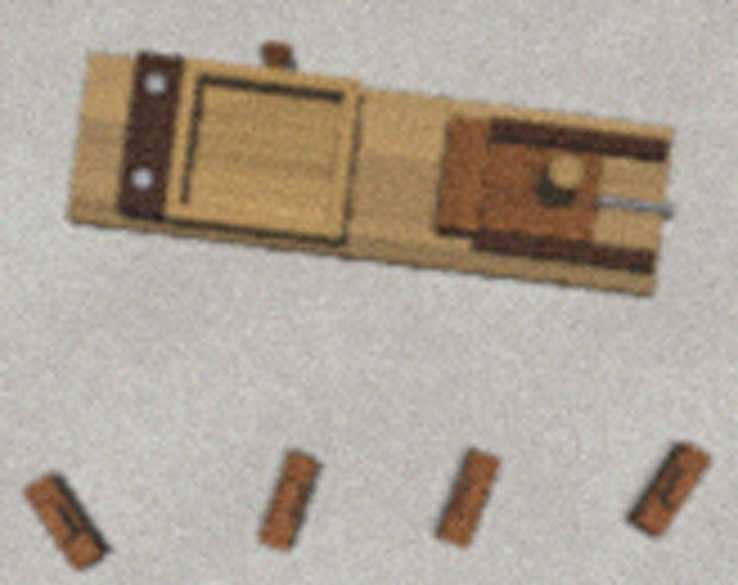

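View pics/scene0c.png

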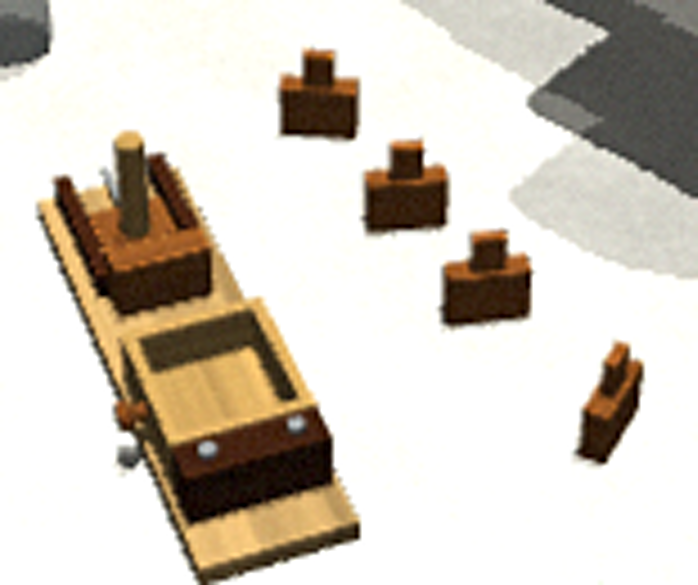

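The crops show the board's corners in the top crop at (90,52), (68,222), (655,295) and (674,128). The drawer's near face is at x≈352 and the jaw's face at x≈445. The four packers stand with their tabs up. In the scene crop, the tab tops are at (319,53), (407,145), (489,235) and (622,346).

```bash
cat > h.py <<'E'
import numpy as np,cv2
def cloud(c):
    z=c["range_z"];K=c["camera_matrix"];T=c["T"]
    v,u=np.mgrid[0:400,0:640]
    P=np.stack([(u-K[0,2])/K[0,0]*z,(v-K[1,2])/K[1,1]*z,z],-1)@T[:3,:3].T+T[:3,3]
    P[z==0]=np.nan
    return P
def ray(c,px,z):
    K=c["camera_matrix"];T=c["T"];d=T[:3,:3]@np.array([(px[0]-K[0,2])/K[0,0],(px[1]-K[1,2])/K[1,1],1.]); return T[:3,3]+d*(z-T[2,3])/d[2]
def proj(c,p):
    K=c["camera_matrix"];T=c["T"];q=K@(T[:3,:3].T@(np.asarray(p,float)-T[:3,3])); return q[:2]/q[2]
E
python3 - <<'E'
from h import *
t=np.load("pics/top0.npz");s=np.load("pics/scene0.npz")
tp=lambda p:np.array(p)/4.5+[232,110]; sp=lambda p:np.array(p)/4.5+[250,155]
print("corners top",[ray(t,tp(p),18)[:2].round(1) for p in((90,52),(68,222),(655,295),(674,128))])
print("corners scene",[ray(s,sp(p),18)[:2].round(1) for p in((358,530),(203,583),(38,203))])
print("handle top  ",ray(t,tp((567,172)),118).round(1),ray(s,sp((129,139)),118).round(1))
pk=[(443.9,-182.7),(438.1,-56),(436.3,57.1),(423.2,196.8)]
px=[(319,53),(407,145),(489,235),(622,346)]
Ps=cloud(s);Pt=cloud(t)
for a,b in zip(pk,px):
    # height from scene ray closest to the top-view xy
    print("z by scene ray", [(z,(ray(s,sp(b),z)[:2]-a).round(1)) for z in(65,75,85)])
    for n,P in(("top",Pt),("scn",Ps)):
        m=(np.hypot(P[...,0]-a[0],P[...,1]-a[1])<45)&(P[...,2]>10)
        q=P[m]; r=cv2.minAreaRect(q[q[:,2]<53][:,:2].astype(np.float32))
        tb=q[q[:,2]>60]; print(n,np.round(r[0],1),np.round(r[1],1),round(r[2],1),"tab",len(tb),tb.mean(0).round(1),np.percentile(tb[:,2],90).round(1))
# jig direction from drawer+jaw blocks and board in both clouds
for n,P in(("top",Pt),("scn",Ps)):
    q=P.reshape(-1,3); q=q[(q[:,2]>12)&(q[:,0]>540)&(q[:,0]<740)&(q[:,1]>-215)&(q[:,1]<215)]
    r=cv2.minAreaRect(q[(q[:,2]<24)][:,:2].astype(np.float32)); print("board",n,np.round(r[0],1),np.round(r[1],1),round(r[2],2))
E
```

```text
corners top [array([722.3, 183.7]), array([612.5, 196.5]), array([ 567. , -178.9]), array([ 675.1, -192. ])]
corners scene [array([621.2, 206.1]), array([726.9, 198. ]), array([ 678.1, -186.4])]
handle top   [ 630.  -111.4  118. ] [ 632.5 -108.4  118. ]
z by scene ray [(65, array([ -5.9, -11.8])), (75, array([ 0.1, -0.1])), (85, array([ 6.1, 11.5]))]
top [ 443.9 -182.7] [19.9 59.8] 56.4 tab 40 [ 444.  -182.5   73.9] 79.2
scn [ 446.4 -182.9] [29.2 58.8] 58.0 tab 38 [ 447.5 -183.6   69.3] 75.6
z by scene ray [(65, array([-5.1, -9.7])), (75, array([0.9, 0.8])), (85, array([ 7. , 11.2]))]
top [438.1 -56. ] [20.2 59.3] 68.9 tab 36 [438.2 -55.5  74.3] 79.1
scn [440.7 -55.1] [26.6 60.4] 66.1 tab 39 [440.3 -56.5  69.8] 76.0
z by scene ray [(65, array([-5.3, -9.4])), (75, array([0.8, 0.1])), (85, array([6.9, 9.5]))]
top [436.3  57.1] [19.9 59.3] 71.1 tab 33 [436.2  57.4  75.6] 78.6
scn [438.1  55.1] [28.7 60.9] 71.4 tab 46 [438.3  56.5  69.6] 75.9
z by scene ray [(65, array([-12.9, -12.1])), (75, array([-6.7, -3.9])), (85, array([-0.4,  4.3]))]
top [419.  193.9] [70.  20.7] 34.2 tab 39 [423.  196.   73.8] 78.2
scn [424.6 195.6] [67.1 21.4] 32.9 tab 37 [425.9 197.2  71.9] 77.0
board top [646.6   5.2] [380.7 111.3] 82.84
board scn [648.9   4.8] [386.  111.6] 82.72
```

Run:
```python
from h import *
a=np.radians(-7.1);C=np.array([646.5,4.5]);ey=np.array([-np.sin(a),np.cos(a)]);ex=np.array([np.cos(a),np.sin(a)]);O=C-15*ey
print("jig origin",O.round(1))
for f in("top","scene"):
    P=cloud(np.load(f"pics/{f}0.npz")).reshape(-1,3); d=P[:,:2]-O; x=d@ex;y=d@ey;z=P[:,2]
    m=(abs(x)<30)&(y>-80)&(y<190)
    print(f,[(int(k),int(np.nanmedian(z[m&(y>=k)&(y<k+2)]))) for k in list(range(-62,-20,2))+list(range(30,62,2))+list(range(140,180,2)) if (m&(y>=k)&(y<k+2)).any()])
    h=(z>55)&(z<75)&(y>30)&(y<190)&(abs(x)<70); print("drawer+stop y",np.percentile(y[h],[0.5,99.5]).round(1),"x",np.percentile(x[h],[1,99]).round(1))
    h=(z>55)&(z<72)&(y>-62)&(y<0)&(abs(x)<70); print("jaw y",np.percentile(y[h],[1,99]).round(1),"x",np.percentile(x[h],[1,99]).round(1))
```

```text
jig origin [644.6 -10.4]
top [(-62, 34), (-60, 34), (-58, 34), (-56, 59), (-54, 62), (-52, 63), (-50, 63), (-48, 63), (-46, 62), (-44, 61), (-42, 62), (-40, 63), (-38, 63), (-36, 64), (-34, 62), (-32, 63), (-30, 26), (-28, 18), (-26, 17), (-24, 17), (-22, 19), (30, 63), (32, 63), (34, 63), (36, 63), (38, 28), (40, 27), (42, 28), (44, 27), (46, 27), (48, 27), (50, 26), (52, 28), (54, 28), (56, 28), (58, 27), (60, 27), (140, 63), (142, 64), (144, 62), (146, 63), (148, 63), (150, 64), (152, 63), (154, 63), (156, 64), (158, 64), (160, 63), (162, 62), (164, 62), (166, 62), (168, 63), (174, 20), (176, 18), (178, 18)]
drawer+stop y [ 30.4 169. ] x [-50.2  49.5]
jaw y [-54.2 -29.7] x [-34.7  33.7]
scene [(-60, 58), (-58, 61), (-56, 61), (-54, 63), (-52, 61), (-50, 63), (-48, 64), (-46, 61), (-44, 61), (-42, 64), (-40, 61), (-38, 55), (-36, 47), (-34, 36), (-32, 38), (-30, 40), (-28, 40), (-26, 19), (-24, 18), (-22, 18), (30, 48), (32, 48), (34, 44), (36, 49), (38, 37), (40, 28), (42, 26), (44, 27), (46, 26), (48, 26), (50, 26), (52, 28), (54, 28), (56, 26), (58, 26), (60, 26), (140, 63), (142, 63), (144, 60), (146, 63), (148, 64), (150, 63), (152, 63), (154, 64), (156, 63), (158, 64), (160, 63), (162, 46), (164, 45), (166, 41), (168, 39), (170, 24), (172, 18), (174, 17), (176, 19), (178, 17)]
drawer+stop y [ 30.3 170.3] x [-48.6  51.3]
jaw y [-57.8 -25.5] x [-33.   36.2]
```

The gap measures about 59–60 mm, so two packers (40 mm) leave about 20 mm of the 28 mm throw. I'll use the packer at (437,56) near the drawer and the one at (439,-56) next to the jaw.

```bash
cat > plan.py <<'E'
import sys,numpy as np
from cell import manip
# plan.py x y z yawdeg : turn first, then shift in turned tool axes (units of rows, summed)
x,y,z,w=map(float,sys.argv[1:5]); s=manip.read_state(); p=s["eef_pos"]; r,pt,yw=s["eef_rot"]
dw=(w-np.degrees(yw)+180)%360-180; c,sn=np.cos(np.radians(w)),np.sin(np.radians(w))
d=np.array([x,y,z])-p
tot=np.array([c*d[0]+sn*d[1],sn*d[0]-c*d[1],-d[2]])/40
print("clock",s["clock"],"pos",p.round(1),"rpy",np.degrees([r,pt,yw]).round(2),"gap",round(s["finger_gap"],1),"F",s["wrist_force"].round(1))
print("turn az total",(-dw/180).round(4),"| shift total",tot.round(3))
for n in(int(np.ceil(max(abs(tot)))),): n and print("rows",n,(tot/n).round(4))
E
python3 plan.py 437.2 56.3 110 71
```

```text
clock 0.1 pos [ 238.  -495.6  204.9] rpy [-179.94   -0.     25.66] gap 94.0 F [ 0.1  0.7 -0. ]
turn az total -0.2519 | shift total [14.666  0.216  2.374]
rows 15 [0.9777 0.0144 0.1582]
```

```bash
python3 -m creep '0 0 0 0 0 -0.05; 0 0 0 0 0 -0.05; 0 0 0 0 0 -0.05; 0 0 0 0 0 -0.05; 0 0 0 0 0 -0.05; .978 .014 .158 0 0 0; .978 .014 .158 0 0 0; .978 .014 .158 0 0 0; .978 .014 .158 0 0 0; .978 .014 .158 0 0 0; .978 .014 .158 0 0 0; .978 .014 .158 0 0 0; .978 .014 .158 0 0 0; .978 .014 .158 0 0 0; .978 .014 .158 0 0 0; .978 .014 .158 0 0 0; .978 .014 .158 0 0 0; .978 .014 .158 0 0 0; .978 .014 .158 0 0 0; .978 .014 .158 0 0 0' 0.3; python3 plan.py 437.2 56.3 49 71
```

```text
clock: 2.6
eef_pos: [440.6, 56.4, 110.3]
eef_rot: [-3.141, 0.0, 1.233]
wrist_force: [-0.3, -0.1, 0.2]
finger_gap: 65.7
finger_force: 0.0
clock 2.6 pos [440.6  56.4 110.3] rpy [-1.7999e+02  1.0000e-02  7.0660e+01] gap 65.7 F [-0.3 -0.1  0.2]
turn az total -0.0019 | shift total [-0.031 -0.079  1.533]
rows 2 [-0.0156 -0.0396  0.7665]
```

```bash
python3 -m creep '-.03 -.08 .5 0 0 -.002; 0 0 .5 0 0 0; 0 0 .53 0 0 0; 0 0 0 0 0 0'; python3 plan.py 437.2 56.3 49 71
```

```text
clock: 3.1
eef_pos: [436.1, 55.0, 48.4]
eef_rot: [-3.139, 0.001, 1.24]
wrist_force: [0.2, -0.5, 0.3]
finger_gap: 66.1
finger_force: 0.0
clock 3.1 pos [436.1  55.   48.4] rpy [-1.7984e+02  6.0000e-02  7.1020e+01] gap 66.1 F [ 0.2 -0.5  0.3]
turn az total 0.0001 | shift total [ 0.039  0.016 -0.015]
rows 1 [ 0.0394  0.0162 -0.0155]
```

Run:
```python
from cell import manip
import cv2
from h import *
c=manip.camera("scene"); u,v=proj(c,(437,56,60)).astype(int)
a=c["color"][v-50:v+50,u-65:u+65,::-1]; cv2.imwrite("pics/s1.png",cv2.resize(cv2.convertScaleAbs(a,alpha=1.5),None,fx=5,fy=5,interpolation=cv2.INTER_CUBIC))
```

```text
(no output)
```

View pics/s1.png

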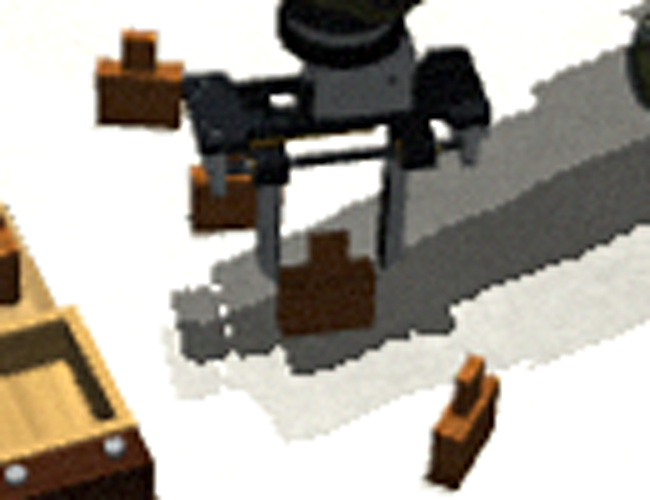

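The picture shows the fingers (at x≈267 and x≈392) either side of the tab at (330,245), with the tips just above the block, so I'll grip and lift.

```bash
python3 -m creep '.03 .016 -.01 0 0 0; 0 0 0 0 0 0; 0 0 0 0 0 0; 0 0 0 0 0 0' 1 20;  python3 -m creep '0 0 -.1 0 0 0; 0 0 -.6 0 0 0; 0 0 -.9 0 0 0; 0 0 -.4 0 0 0; 0 0 0 0 0 0'; python3 plan.py 646.6 5.5 128 82.9
```

```text
clock: 3.65
eef_pos: [438.1, 56.0, 50.0]
eef_rot: [3.141, -0.0, 1.239]
wrist_force: [0.5, 0.3, -0.5]
finger_gap: 29.3
finger_force: 0.0
clock: 4.28
eef_pos: [438.5, 56.0, 130.8]
eef_rot: [3.14, -0.001, 1.239]
wrist_force: [-0.3, 0.2, -1.4]
finger_gap: 23.7
finger_force: 20.0
clock 4.275 pos [438.5  56.  130.8] rpy [ 1.7988e+02 -5.0000e-02  7.1020e+01] gap 23.7 F [-0.3  0.2 -1.4]
turn az total -0.066 | shift total [-0.61   5.319  0.07 ]
rows 6 [-0.1016  0.8865  0.0117]
```

```bash
python3 -m creep '0 0 0 0 0 -.033; 0 0 0 0 0 -.033; -.102 .887 0 0 0 0; -.102 .887 0 0 0 0; -.102 .887 0 0 0 0; -.102 .887 0 0 0 0; -.102 .887 .03 0 0 0; -.102 .887 .04 0 0 0; 0 0 0 0 0 0; 0 0 0 0 0 0'; python3 plan.py 646.6 5.5 70 82.9
python3 - <<'E'
from cell import manip
import cv2
from h import *
p=manip.read_state()["eef_pos"]
c=manip.camera("scene"); P=cloud(c).reshape(-1,3); 
d=P-p; m=(np.hypot(d[:,0],d[:,1])<40)&(d[:,2]<-8)&(d[:,2]>-58); q=P[m]; print(len(q),"z range rel tcp",(np.nanpercentile(q[:,2],[0,1,5,50,99])-p[2]).round(1))
u,v=proj(c,(646,5,90)).astype(int)
a=c["color"][v-50:v+50,u-65:u+65,::-1]; cv2.imwrite("pics/s2.png",cv2.resize(cv2.convertScaleAbs(a,alpha=1.5),None,fx=5,fy=5,interpolation=cv2.INTER_CUBIC))
print("origin px",u-65,v-50)
E
```

```text
clock: 5.52
eef_pos: [645.4, 5.5, 125.8]
eef_rot: [-3.14, 0.0, 1.447]
wrist_force: [0.2, 0.2, -0.6]
finger_gap: 23.9
finger_force: 20.0
clock 5.525 pos [645.4   5.5 125.8] rpy [-1.7989e+02  1.0000e-02  8.2900e+01] gap 23.9 F [ 0.2  0.2 -0.6]
turn az total -0.0 | shift total [0.003 0.03  1.396]
rows 2 [0.0016 0.015  0.698 ]
228 z range rel tcp [-57.7 -51.1 -48.7 -27.8  -8.3]
origin px 225 165
```

View pics/s2.png

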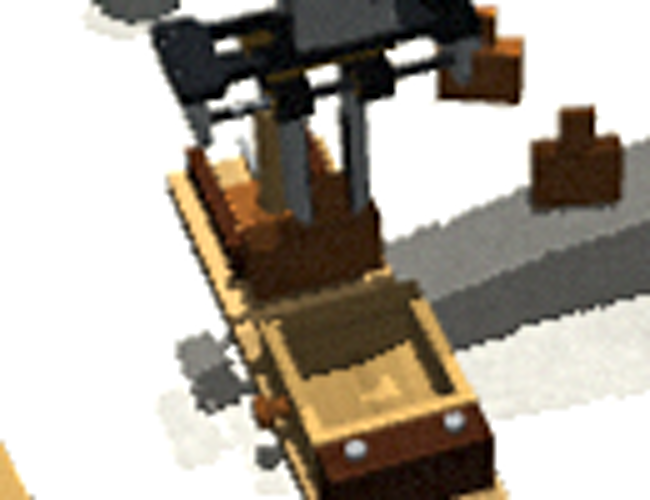

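The block is held upright between the fingers, hiding the gap around (310,260) in the crop, and its underside is about 50 mm below the TCP. Lowering.

```bash
python3 -m creep '.003 .03 .4 0 0 0; 0 0 .5 0 0 0; 0 0 .37 0 0 0; 0 0 .05 0 0 0; 0 0 0 0 0 0'; python3 -m creep '0 0 .03 0 0 0;0 0 0 0 0 0'; python3 -m creep '0 0 .03 0 0 0;0 0 0 0 0 0'
```

```text
clock: 6.2
eef_pos: [647.6, 5.3, 74.4]
eef_rot: [3.141, -0.0, 1.447]
wrist_force: [-0.5, -0.2, -0.7]
finger_gap: 24.0
finger_force: 20.0
clock: 6.45
eef_pos: [647.6, 5.3, 73.4]
eef_rot: [3.141, -0.0, 1.447]
wrist_force: [-0.2, 0.9, -1.4]
finger_gap: 23.8
finger_force: 20.0
clock: 6.7
eef_pos: [647.4, 5.4, 71.8]
eef_rot: [-3.142, -0.0, 1.447]
wrist_force: [-0.4, -1.0, -0.5]
finger_gap: 23.9
finger_force: 20.0
```

```bash
python3 -m creep '0 0 .03 0 0 0;0 0 0 0 0 0'; python3 -m creep '0 0 .03 0 0 0;0 0 0 0 0 0'; python3 -m creep '0 0 .025 0 0 0;0 0 0 0 0 0'
```

```text
clock: 6.95
eef_pos: [647.4, 5.3, 70.5]
eef_rot: [-3.141, 0.0, 1.447]
wrist_force: [0.0, -0.4, -0.7]
finger_gap: 23.9
finger_force: 20.0
clock: 7.2
eef_pos: [647.4, 5.3, 69.5]
eef_rot: [3.142, -0.0, 1.447]
wrist_force: [-1.3, -0.4, 1.1]
finger_gap: 23.6
finger_force: 20.0
clock: 7.45
eef_pos: [647.5, 5.4, 69.4]
eef_rot: [3.141, -0.0, 1.447]
wrist_force: [-5.1, 0.4, 8.0]
finger_gap: 23.8
finger_force: 20.0
```

```bash
python3 -m creep '0 0 -.02 0 0 0;0 0 0 0 0 0; 0 0 0 0 0 0;0 0 0 0 0 0' .45; python3 -m creep '0 0 -.4 0 0 0;0 0 -.9 0 0 0;0 0 -.3 0 0 0; 0 0 0 0 0 0'; python3 plan.py 439.3 -55.6 110 68.3
```

```text
clock: 7.95
eef_pos: [647.4, 5.3, 69.1]
eef_rot: [-3.141, 0.0, 1.447]
wrist_force: [0.1, -0.1, 0.1]
finger_gap: 51.6
finger_force: 0.0
clock: 8.45
eef_pos: [647.7, 5.3, 134.0]
eef_rot: [3.14, -0.0, 1.447]
wrist_force: [0.5, 0.5, -0.5]
finger_gap: 51.4
finger_force: 0.0
clock 8.45 pos [647.7   5.3 134. ] rpy [ 1.7992e+02 -1.0000e-02  8.2900e+01] gap 51.4 F [ 0.5  0.5 -0.5]
turn az total 0.0811 | shift total [-3.342 -4.277  0.6  ]
rows 5 [-0.6684 -0.8554  0.12  ]
```

```bash
python3 -m creep '0 0 0 0 0 .0405; 0 0 0 0 0 .0405; -.557 -.713 .05 0 0 0; -.557 -.713 .1 0 0 0; -.557 -.713 .1 0 0 0; -.557 -.713 .1 0 0 0; -.557 -.713 .15 0 0 0; -.557 -.713 .1 0 0 0; 0 0 0 0 0 0; 0 0 0 0 0 0'; python3 plan.py 439.3 -55.6 49 68.3
python3 - <<'E'
from cell import manip
from h import *
a=np.radians(-7.1);O=np.array([644.6,-10.4]);ey=np.array([-np.sin(a),np.cos(a)]);ex=np.array([np.cos(a),np.sin(a)])
for n in("top","scene"):
    P=cloud(manip.camera(n)).reshape(-1,3); d=P[:,:2]-O;x=d@ex;y=d@ey;z=P[:,2]
    m=(abs(x)<45)&(y>-26)&(y<28)&(z>40); q=np.c_[x,y][m&(z<70)].astype(np.float32); tb=m&(z>75)
    r=cv2.minAreaRect(q); print(n,[np.round(k,1) for k in r],"tab",x[tb].mean().round(1),y[tb].mean().round(1),np.percentile(z[tb],80).round(1))
E
```

```text
clock: 9.7
eef_pos: [439.5, -55.6, 109.0]
eef_rot: [-3.141, -0.0, 1.192]
wrist_force: [0.2, 0.3, -0.3]
finger_gap: 51.6
finger_force: 0.0
clock 9.7 pos [439.5 -55.6 109. ] rpy [-179.99   -0.     68.31] gap 51.6 F [ 0.2  0.3 -0.3]
turn az total 0.0 | shift total [-0.002 -0.004  1.5  ]
rows 2 [-0.0008 -0.0021  0.7501]
top [array([ 0.1, 16.8]), array([60.9, 19.8]), np.float64(0.1)] tab -1.3 16.6 94.7
scene [array([-0.4, 15. ]), array([88.3, 25.9]), np.float64(0.1)] tab 1.9 16.4 92.2
```

Packer 1 stands square and centred at y≈16.5 in the jig frame. Next is the second packer.

```bash
python3 -m creep '0 0 .5 0 0 0; 0 0 .6 0 0 0; 0 0 .4 0 0 0; 0 0 0 0 0 0; 0 0 0 0 0 0'; python3 -m creep '0 0 0 0 0 0; 0 0 0 0 0 0; 0 0 0 0 0 0; 0 0 0 0 0 0' 1 20;  python3 -m creep '0 0 -.1 0 0 0; 0 0 -.6 0 0 0; 0 0 -.9 0 0 0; 0 0 -.4 0 0 0; 0 0 0 0 0 0'; python3 plan.py 643.6 -18.3 128 82.9
```

```text
clock: 10.42
eef_pos: [439.6, -55.6, 49.7]
eef_rot: [3.141, -0.0, 1.193]
wrist_force: [0.5, 0.5, 0.4]
finger_gap: 51.5
finger_force: 0.0
clock: 10.92
eef_pos: [439.1, -55.7, 49.4]
eef_rot: [3.141, -0.0, 1.192]
wrist_force: [0.4, -0.4, 1.9]
finger_gap: 23.7
finger_force: 20.0
clock: 11.55
eef_pos: [439.5, -55.7, 130.2]
eef_rot: [3.139, -0.0, 1.192]
wrist_force: [-0.4, 1.0, -1.5]
finger_gap: 23.7
finger_force: 20.0
clock 11.55 pos [439.5 -55.7 130.2] rpy [ 1.7988e+02 -2.0000e-02  6.8320e+01] gap 23.7 F [-0.4  1.  -1.5]
turn az total -0.081 | shift total [1.56  4.948 0.055]
rows 5 [0.3119 0.9896 0.011 ]
```

```bash
python3 -m creep '0 0 0 0 0 -.0405; 0 0 0 0 0 -.0405; .26 .825 .01 0 0 0; .26 .825 .01 0 0 0; .26 .825 .01 0 0 0; .26 .825 .01 0 0 0; .26 .825 .01 0 0 0; .26 .825 .01 0 0 0; 0 0 0 0 0 0; 0 0 0 0 0 0'; python3 plan.py 643.6 -18.3 70 82.9
```

```text
clock: 12.8
eef_pos: [642.4, -18.3, 125.6]
eef_rot: [-3.14, 0.0, 1.447]
wrist_force: [-0.1, -0.2, -0.5]
finger_gap: 23.6
finger_force: 20.0
clock 12.8 pos [642.4 -18.3 125.6] rpy [-1.7988e+02  1.0000e-02  8.2900e+01] gap 23.6 F [-0.1 -0.2 -0.5]
turn az total -0.0 | shift total [0.003 0.03  1.39 ]
rows 2 [0.0017 0.0151 0.6949]
```

Run:
```python
from cell import manip
from h import *
a=np.radians(-7.1);O=np.array([644.6,-10.4]);ey=np.array([-np.sin(a),np.cos(a)]);ex=np.array([np.cos(a),np.sin(a)])
p=manip.read_state()["eef_pos"]
P=cloud(manip.camera("scene")).reshape(-1,3); d=P[:,:2]-O;x=d@ex;y=d@ey;z=P[:,2]
m=(abs(x)<35)&(y>-25)&(y<15)&(z>p[2]-56)&(z<p[2]-8)
print("held",x[m].mean(),np.percentile(y[m],[2,50,98]).round(1),(np.percentile(z[m],[1,5,50])-p[2]).round(1))
```

```text
held 1.9025444350307827 [-14.1  -2.1  14. ] [-50.5 -46.4 -29.4]
```

```bash
python3 -m creep '.003 .03 .4 0 0 0; 0 0 .5 0 0 0; 0 0 .37 0 0 0; 0 0 .08 0 0 0; 0 0 0 0 0 0'; python3 -m creep '0 0 .05 0 0 0;0 0 0 0 0 0'; python3 -m creep '0 0 .03 0 0 0;0 0 0 0 0 0'
```

```text
clock: 13.48
eef_pos: [644.5, -18.2, 72.8]
eef_rot: [-3.142, -0.0, 1.447]
wrist_force: [-0.3, 0.6, 0.1]
finger_gap: 23.4
finger_force: 20.0
clock: 13.72
eef_pos: [644.5, -18.3, 71.1]
eef_rot: [3.141, -0.0, 1.447]
wrist_force: [-0.2, -0.5, -0.7]
finger_gap: 23.8
finger_force: 20.0
clock: 13.98
eef_pos: [644.4, -18.2, 69.7]
eef_rot: [-3.142, -0.0, 1.447]
wrist_force: [-0.2, 0.6, -0.1]
finger_gap: 23.8
finger_force: 20.0
```

```bash
python3 -m creep '0 0 .025 0 0 0;0 0 0 0 0 0'
```

```text
clock: 14.22
eef_pos: [644.4, -18.3, 68.5]
eef_rot: [-3.141, 0.0, 1.447]
wrist_force: [-0.2, 0.4, -1.0]
finger_gap: 23.6
finger_force: 20.0
```

```bash
python3 -m creep '0 0 .02 0 0 0;0 0 0 0 0 0'; python3 -m creep '0 0 .02 0 0 0;0 0 0 0 0 0'
```

```text
clock: 14.48
eef_pos: [644.4, -18.3, 67.8]
eef_rot: [-3.141, -0.0, 1.447]
wrist_force: [-0.8, -0.5, 0.0]
finger_gap: 24.0
finger_force: 20.0
clock: 14.72
eef_pos: [644.6, -18.2, 67.4]
eef_rot: [3.141, -0.0, 1.447]
wrist_force: [-0.1, -0.4, 3.0]
finger_gap: 23.6
finger_force: 20.0
```

Contact on the board. Release and lift, then check.

```bash
python3 -m creep '0 0 -.01 0 0 0;0 0 0 0 0 0; 0 0 0 0 0 0;0 0 0 0 0 0' .45; python3 -m creep '0 0 -.4 0 0 0;0 0 -.9 0 0 0;0 0 -.9 0 0 0; -.9 -.5 0 0 0 0;-.9 -.5 0 0 0 0; -.6 -.9 0 0 0 0; -.1 -1 0 0 0 0; 0 -1 0 0 0 0; 0 0 0 0 0 0; 0 0 0 0 0 0'
python3 - <<'E'
from cell import manip
from h import *
a=np.radians(-7.1);O=np.array([644.6,-10.4]);ey=np.array([-np.sin(a),np.cos(a)]);ex=np.array([np.cos(a),np.sin(a)])
for n in("top","scene"):
    c=manip.camera(n);P=cloud(c).reshape(-1,3); d=P[:,:2]-O;x=d@ex;y=d@ey;z=P[:,2]
    for lo,hi in((-22,4),(5,28)):
        m=(abs(x)<45)&(y>lo)&(y<hi)&(z>55); q=np.c_[x,y][m&(z<70)].astype(np.float32); tb=m&(z>75)&(z<100)
        print(n,[np.round(k,1) for k in cv2.minAreaRect(q)],"tab",x[tb].mean().round(1),y[tb].mean().round(1))
    h=(np.hypot(x,y+100)<20)&(z>95)&(z<125); q=P[h]; print("handle",len(q),q.mean(0).round(1),x[h].mean().round(1),y[h].mean().round(1))
    u,v=proj(c,(645,0,60)).astype(int); A=c["color"][v-45:v+45,u-50:u+50,::-1]; cv2.imwrite(f"pics/{n}3.png",cv2.resize(cv2.convertScaleAbs(A,alpha=1.5),None,fx=4,fy=4,interpolation=cv2.INTER_CUBIC))
A=np.hstack([cv2.imread("pics/top3.png"),cv2.imread("pics/scene3.png")]);cv2.imwrite("pics/both3.png",A)
E
python3 plan.py 631 -110 160 -7.1
```

```text
clock: 15.22
eef_pos: [644.4, -18.2, 67.4]
eef_rot: [-3.141, -0.0, 1.447]
wrist_force: [-0.1, -1.1, -0.3]
finger_gap: 51.4
finger_force: 0.0
clock: 16.48
eef_pos: [478.1, -98.4, 156.5]
eef_rot: [3.14, 0.0, 1.447]
wrist_force: [1.0, 0.7, 0.4]
finger_gap: 51.8
finger_force: 0.0
top [array([ 0. , -8.5]), array([60.2, 19.8]), np.float64(0.1)] tab -1.4 -8.6
top [array([-0.6, 16.8]), array([59.5, 19.7]), np.float64(0.1)] tab -1.2 16.8
handle 61 [ 630.7 -108.1  115.2] -1.7 -98.7
scene [array([ 2. , -8.4]), array([21.9, 59.5]), np.float64(86.9)] tab 2.3 -8.7
scene [array([-4.8, 17. ]), array([22.5, 73.4]), np.float64(89.2)] tab 1.9 17.7
handle 62 [ 635.7 -107.1  110.5] 3.2 -97.1
clock 16.575 pos [478.1 -98.3 155.8] rpy [1.7996e+02 1.0000e-02 8.2910e+01] gap 51.5 F [-0.   0.1 -0.1]
turn az total 0.5001 | shift total [ 3.829 -0.182 -0.105]
rows 4 [ 0.9573 -0.0455 -0.0262]
```

View pics/both3.png

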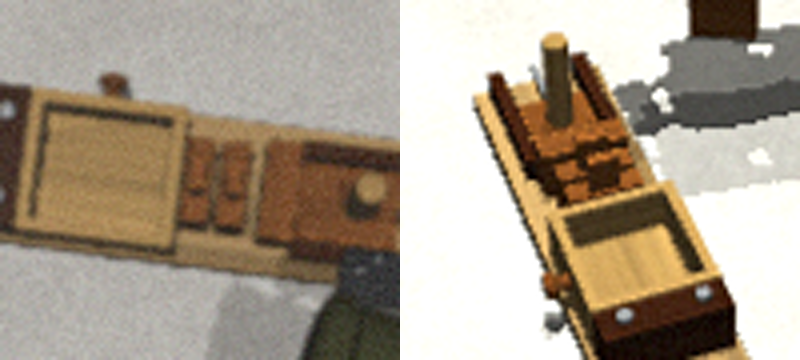

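Left half (top view): both packers stand square and parallel in the gap at (198,185) and (235,185), and the handle top is at (372,190). Right half (scene view): they are upright, and the jaw is open. Next, turn the gripper and go over the handle.

```bash
python3 -m creep '0 0 0 0 0 .05; 0 0 0 0 0 .05; 0 0 0 0 0 .05; 0 0 0 0 0 .05; 0 0 0 0 0 .05; 0 0 0 0 0 .05; 0 0 0 0 0 .05; 0 0 0 0 0 .05; 0 0 0 0 0 .05; 0 0 0 0 0 .05; .77 -.036 0 0 0 0; .77 -.036 0 0 0 0; .77 -.036 0 0 0 0; .77 -.036 0 0 0 0; .77 -.036 0 0 0 0; 0 0 0 0 0 0; 0 0 0 0 0 0' .4; python3 plan.py 632 -109.5 84 -7.1
```

```text
clock: 18.7
eef_pos: [630.6, -110.0, 154.9]
eef_rot: [-3.142, 0.001, -0.124]
wrist_force: [-0.7, -0.2, 0.5]
finger_gap: 56.3
finger_force: 0.0
clock 18.7 pos [ 630.6 -110.   154.9] rpy [-1.80e+02  6.00e-02 -7.09e+00] gap 56.3 F [-0.7 -0.2  0.5]
turn az total 0.0 | shift total [ 0.033 -0.016  1.772]
rows 2 [ 0.0165 -0.0081  0.886 ]
```

```bash
python3 -m creep '.033 -.016 .3 0 0 0; 0 0 .4 0 0 0; 0 0 .4 0 0 0; 0 0 .4 0 0 0; 0 0 .27 0 0 0; 0 0 0 0 0 0; 0 0 0 0 0 0'; python3 -m creep '0 0 0 0 0 0; 0 0 0 0 0 0; 0 0 0 0 0 0; 0 0 0 0 0 0; 0 0 0 0 0 0' 1 40; python3 plan.py 634.5 -89.5 84 -7.1
```

```text
clock: 19.58
eef_pos: [632.7, -109.7, 85.2]
eef_rot: [3.142, -0.001, -0.124]
wrist_force: [0.3, 0.5, -0.2]
finger_gap: 56.5
finger_force: 0.0
clock: 20.2
eef_pos: [632.4, -110.0, 84.8]
eef_rot: [3.141, -0.0, -0.124]
wrist_force: [-1.3, -3.9, 0.9]
finger_gap: 21.3
finger_force: 40.0
clock 20.2 pos [ 632.4 -110.    84.8] rpy [ 1.7997e+02 -1.0000e-02 -7.1100e+00] gap 21.3 F [-1.3 -3.9  0.9]
turn az total -0.0001 | shift total [-0.01  -0.515  0.019]
rows 1 [-0.01   -0.5147  0.019 ]
```

```bash
python3 -m creep '0 -.05 0 0 0 0;0 -.05 0 0 0 0;0 -.05 0 0 0 0;0 -.05 0 0 0 0;0 -.05 0 0 0 0;0 -.05 0 0 0 0;0 -.05 0 0 0 0;0 -.05 0 0 0 0;0 0 0 0 0 0'; python3 -m creep '0 -.02 0 0 0 0;0 -.02 0 0 0 0;0 0 0 0 0 0';python3 -m creep '0 -.02 0 0 0 0;0 0 0 0 0 0'
```

```text
clock: 21.32
eef_pos: [634.3, -93.7, 84.7]
eef_rot: [3.141, -0.0, -0.124]
wrist_force: [-1.6, -4.3, 3.3]
finger_gap: 21.0
finger_force: 40.0
clock: 21.7
eef_pos: [634.5, -92.3, 84.7]
eef_rot: [3.141, -0.0, -0.124]
wrist_force: [-1.2, -5.4, 2.8]
finger_gap: 21.3
finger_force: 40.0
clock: 21.95
eef_pos: [634.6, -91.8, 84.8]
eef_rot: [3.141, -0.0, -0.124]
wrist_force: [-1.6, -7.0, 2.1]
finger_gap: 21.3
finger_force: 40.0
```

```bash
python3 -m creep '0 -.02 0 0 0 0;0 0 0 0 0 0';python3 -m creep '0 -.02 0 0 0 0;0 0 0 0 0 0'; python3 -m creep '0 -.02 0 0 0 0;0 0 0 0 0 0'
```

```text
clock: 22.2
eef_pos: [634.6, -91.5, 84.8]
eef_rot: [3.14, -0.0, -0.124]
wrist_force: [-3.0, -9.7, 2.6]
finger_gap: 21.9
finger_force: 40.0
clock: 22.45
eef_pos: [634.6, -91.6, 84.8]
eef_rot: [3.139, -0.0, -0.125]
wrist_force: [-3.8, -15.4, 2.2]
finger_gap: 21.4
finger_force: 40.0
clock: 22.7
eef_pos: [634.6, -91.5, 84.8]
eef_rot: [3.138, -0.0, -0.125]
wrist_force: [-3.5, -19.9, 2.4]
finger_gap: 21.3
finger_force: 40.0
```

```bash
python3 -m creep '0 -.02 0 0 0 0;0 0 0 0 0 0';python3 -m creep '0 -.02 0 0 0 0;0 0 0 0 0 0;0 0 0 0 0 0;0 0 0 0 0 0'; python3 -m creep '0 0 0 0 0 0;0 0 0 0 0 0;0 0 0 0 0 0;0 0 0 0 0 0;0 0 0 0 0 0;0 0 0 0 0 0;0 0 0 0 0 0;0 0 0 0 0 0'
python3 - <<'E'
from cell import manip
from h import *
c=manip.camera("scene");u,v=proj(c,(645,0,60)).astype(int); A=c["color"][v-55:v+55,u-65:u+65,::-1]; cv2.imwrite("pics/s4.png",cv2.resize(cv2.convertScaleAbs(A,alpha=1.5),None,fx=5,fy=5,interpolation=cv2.INTER_CUBIC))
E
```

```text
clock: 22.95
eef_pos: [634.6, -91.5, 84.8]
eef_rot: [3.137, -0.0, -0.125]
wrist_force: [-4.9, -23.8, 2.0]
finger_gap: 21.4
finger_force: 40.0
clock: 23.45
eef_pos: [634.7, -91.4, 84.8]
eef_rot: [3.136, -0.0, -0.126]
wrist_force: [-4.9, -29.1, 2.0]
finger_gap: 21.1
finger_force: 40.0
clock: 24.45
eef_pos: [634.7, -91.5, 84.8]
eef_rot: [3.136, -0.0, -0.126]
wrist_force: [-5.7, -29.3, 2.7]
finger_gap: 21.5
finger_force: 40.0
```

View pics/s4.png

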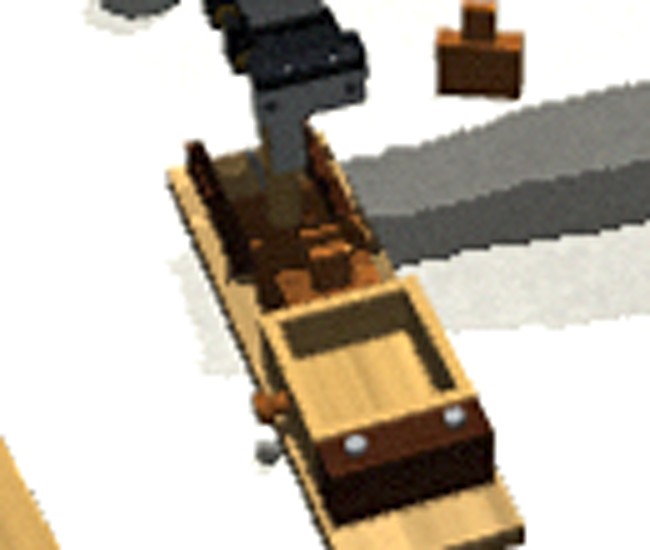

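The stack is closed against the drawer, both packers stand upright at (325,265), and the drawer sits against the stop. The fingers touch only the handle at (285,180), and the force holds steady at about 29 N.

```bash
python3 -c "
from cell import manip
print(manip.sign_off())"
```

```text
the job is handed in; nothing more can be done
None
```

I stood two packers square in the gap and handed the job in with the jaw held closed on the stack at a steady push of about 29 N (clock about 24.5 s); the sign-off returned no verdict.

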